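Turn a hot plate up four clicks and start it

TASK

The glue of the phone's back cover is still too stiff. With a light fingertip, push the hot plate's black pointer dial clockwise exactly four clicks up from where it stands now; then, with the dial resting there, press the green start button all the way in, let it spring back and take the hand away. Nothing is to be picked up: leave the phone on its plate and everything else on the bench where it is.

Things in the scene. Friction and masses are not known exactly. Their poses are not given: they have to be found in the camera images.
- dial_axis (a point): Fixed point on the deck's top (48 mm above the bench) where the dial's vertical turning axis meets it; axes as the hot plate's. It lies 55 mm before and 48 mm left of the hot plate's centre, so 45 mm behind the box's front edge.
- dial (a joint): Dial angle q (rad), growing clockwise from above. Ten click positions at 0, 0.5236, ... 4.712 (30 degrees apart), stops at both ends. The pointer points 135 degrees minus q, counter-clockwise from dial_axis x. Starts resting at position 0, 1, 2 or 3. A spring plunger resists with up to about 0.07 N m (some 3 N at the pointer end), gives way half-way and runs the dial into the next position, to rest within 0.05 rad.
- dial_pointer (a point): The pointer end of the bar, on its end face, 26 mm from the axis and 18 mm above the deck; turns with the dial.
- start (a joint): Travel of the green start button: 0 up, grows downwards, 0.005 m fully in (about 5 N); springs back.
- start_top (a point): Centre of the green start button's top face; the round button is 22 mm in diameter in a black collar, on the same deck, 113 mm to the operator's right of the dial; it is pressed straight down.
- phone_mid (a point): Centre of the phone lying screen up on the heating plate: 72 x 150 x 8 mm, loose.
- tape_mid (a point): Centre of a roll of beige masking tape lying flat, 96 mm across, 24 mm high, loose.
- pump_mid (a point): Centre of a white pump bottle with a steel top, 64 mm across, 106 mm high, standing loose.
- spudger_mid (a point): Centre of a blue plastic pry stick lying on the bench in front of the hot plate, 130 mm long, 6 mm high, loose.
- driver_mid (a point): Middle of the handle of a small aluminium precision screwdriver, 135 mm long, 10 mm thick, lying loose.
- dish_mid (a point): Centre of a round steel screw dish, 80 mm across, 18 mm high, loose.
- heater: White low hot plate fixed to the bench, 200 mm deep, 230 wide; origin under its centre, x away from the operator, y to the operator's left, z up. Control deck in front, 48 mm above the bench. From 8 mm before the centre to the back edge lies the flat heating plate, 5 mm higher than the deck.
- dial_centre (a point): Raised black bar by which the dial turns: 50 mm long, 11 wide, upright sides, from 7 to 26 mm above the deck, on a black round skirt of 54 mm diameter whose top is 7 mm above the deck. This point: on the turning axis at deck height, turning with the dial; its x points along the bar to the pointer end, which has a white line and reaches 26 mm from the axis (the plain end 24 mm).

How it is judged:
By the outcome, as a careful person would: the job done as asked, in the order asked, and still so for the second after the job is handed in, with the robot touching nothing.
It also fails if it takes over 64 s, if anything falls off the work surface, if the arm or the gripper's body presses on something with over 40 N, if the wrist force passes 120 N, or if a joint passes its speed limit or range.

ROBOT

A 6-joint arm with a two-finger parallel gripper is mounted at the origin on the work surface. World frame = base frame: x ahead of the robot, y to its left, z up, the work surface at z = 0. Lengths are in m, angles in rad, forces in N, time in s.
With the tool pointing down it reaches from about 0.4 to 0.825 m from the base axis. Payload 7 kg.
Tool frame: the origin (TCP) lies midway between the tips of the shut fingers; the grasp point (between the pads) lies 19 mm behind it; y points along the fingers, z is the direction in which the jaws open and shut, and the axes are right-handed (so a half turn about y gives the same grasp; the last joint's range is limited). The gripper opens to 88 mm and grips with 3 to 60 N. Pads are 19 mm wide; open, the fingers measure 130 mm over their backs; the gripper's body (78 mm by 193 mm) begins 47 mm behind the grasp point.
Start: joints at [1.513, 0.359, 0.012, 0, -1.224, -0.288], TCP at [0.229, 0.635, 0.227] pointing down, gripper open.
Joint ranges: [-3.07, 3.07], [-1.43, 2.12], [-1.02, 1.25], [-3.03, 1.67], [-3.05, -0], [-3.03, 3.03]. Speed limits (rad/s): [2.39, 2.39, 3.01, 3.14, 3.14, 3.14].

INTERFACE

Orientations are given as [roll, pitch, yaw] about the fixed x, y, z axes, in that order (R = Rz(yaw) Ry(pitch) Rx(roll)).
In Python, from station import arm gives the robot as it stands.
- The arm moves only by the tool move_arm, never from a script. Its argument "deltas" is a list of rows, each an object with "dp": the shift along the tool's x, y, z in mm, a list of three; "rotation": the turn, a rotation vector about the tool's x, y, z in degrees, a list of three. A call has 1 to 5 rows; each row shifts and turns the pose as measured when the row begins, along the tool's axes as they then stand; what a row does not reach is not made up. A row lasts 1/12 s, in which the tool goes at most 41.7 mm and 7.16 degrees, less where a joint would pass 70% of its speed; a pose out of reach is approached as far as the arm can. A call is refused whole if a number of a shift passes 41.7 or a number of a turn 7.16, either way. A call with a gripper value outside its range is refused whole. "jaw" is the closure in counts, from 0 (fully open) to 255 (shut), set as the call begins (left out, the last holds). The fingers move at their own pace and stop on an object; "squeeze" is the grip in N (left out, the last holds). Time passes only in rows, so rows that do not move let the fingers close. It gives the time, the measured TCP pose, the force and the opening at its end, in the units of the state.
- arm.get_state(): the state, without advancing time (a new reading comes with each control period).
- arm.grab_frame(name): name is "scene" or "side" or "wrist"; returns a dict with "pixels" (400x640x3 uint8, red, green, blue), "z_map" (400x640 float32, m along the optical axis (not along the pixel's ray), 0 where there is no reading), "fx", "fy", "cx", "cy" (pixels), "cam_to_world" (4x4, takes a point from camera to world coordinates); the wrist camera has in their place "mount" (4x4, takes a point from camera to tool coordinates, whose origin is the TCP and whose axes are the tool frame's). Camera axes: x right, y down, z forward; pixel columns grow to the right and rows downward; lengths in m; the calibration is good to about 2 mm. A picture is of the moment at which its call begins: read the wrist's pose just before it.
- arm.job_done(): hands the job in, once; it reports no verdict.
The state is a dict: "t": time; "q": joint angles; "qd": joint speeds; "joint_efforts": joint torques, N m; "eef_pos": TCP position; "ee_rot": TCP orientation; "force": force on the tool from outside, world axes, zero at the start; "moment": the same for the moment, N m; "width": finger opening in m.
Only numpy, scipy, OpenCV 4.12 (cv2) and the standard library are available. Lean on these libraries where they do the work, as an engineer would, in place of code of your own. Each camera call takes 0.05 s, during which the arm holds its last target.

## Working session

There is one attempt and no reset: what is moved stays moved. The work goes in short steps, Python scripts to look and compute and a tool call to move; the robot and the scene stay as the last step left them, time stands still between calls to the robot, and variables do not carry over. Pictures are saved under pics/ and viewed, and the job is handed in when it is done.

Besides the shell and the picture viewer there is one more tool, called after "Request:" by a JSON object that holds its "api" and its "payload". move_arm: Moves the arm, as the interface text tells. Its arguments: {"type":"object","properties":{"deltas":{"type":"array","items":{"type":"object","properties":{"dp":{"type":"array","items":{"type":"number"}},"rotation":{"type":"array","items":{"type":"number"}}}}},"jaw":{"type":"number"},"squeeze":{"type":"number"}},"required":["deltas"]}

```bash
mkdir -p pics; python3 - <<'E'
from station import arm
import cv2
s=arm.get_state(); print({k:s[k] for k in('t','eef_pos','ee_rot','force','width')})
for n in('scene','side','wrist'):
    f=arm.grab_frame(n); cv2.imwrite(f'pics/{n}0.png',f['pixels'][:,:,::-1]); print(n,f['fx'],f['cx'],f['cy'],f.get('cam_to_world',f.get('mount')))
E
```

```text
{'t': 0.0, 'eef_pos': array([0.22865178, 0.63454595, 0.22562872]), 'ee_rot': array([-1.56909933e+00,  1.59610121e-04,  2.79566488e+00]), 'force': array([ 0.36810857, -0.71097455, -0.63046768]), 'width': 0.0875203421594537}
scene 447.3947888228501 322.9930440132803 199.8779344533107 [[ 0.58956966  0.44743831 -0.67246307  1.44077789]
 [ 0.80765764 -0.33670868  0.48406239 -0.66302683]
 [-0.00983609 -0.82850844 -0.55989019  0.8465409 ]
 [ 0.          0.          0.          1.        ]]
side 396.7676620335646 322.53898115433645 200.86725850138373 [[-0.91701974 -0.27063072  0.29297408  0.25740195]
 [-0.39882004  0.62987823 -0.6664803   0.57511626]
 [-0.00416795 -0.72801953 -0.68554372  0.67333325]
 [ 0.          0.          0.          1.        ]]
wrist 313.70063606466346 315.6950918290979 199.65300259792795 [[ 2.56373383e-04  9.65102390e-01  2.61872699e-01 -6.95769357e-02]
 [ 8.43725362e-04 -2.61872823e-01  9.65102022e-01 -1.57965958e-01]
 [ 9.99999611e-01 -2.64778323e-05 -8.81418586e-04 -9.40849912e-05]
 [ 0.00000000e+00  0.00000000e+00  0.00000000e+00  1.00000000e+00]]
```

View pics/scene0.png

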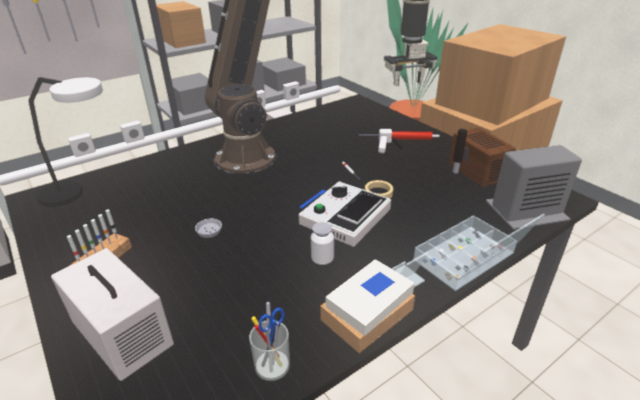

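View pics/side0.png

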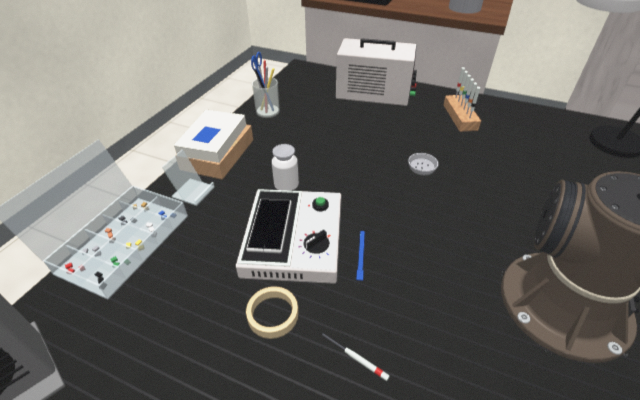

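View pics/wrist0.png

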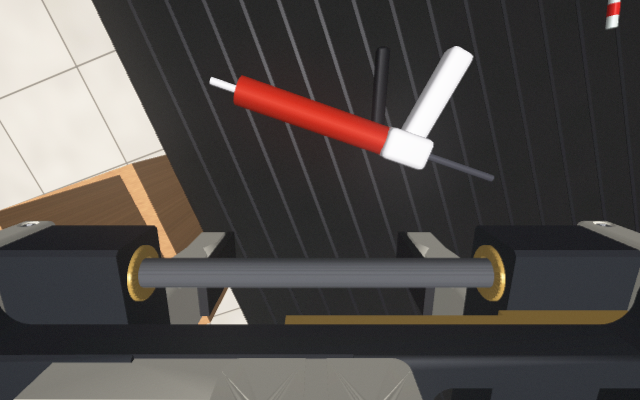

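The side view shows the heater: dial near (316,242), green button near (320,203), spudger near (361,255). I'll enlarge both views and measure.

```bash
cat > h.py <<'E'
import numpy as np,cv2
def ray(f,u,v,z):
    T=f['cam_to_world']; d=T[:3,:3]@np.array([(u-f['cx'])/f['fx'],(v-f['cy'])/f['fy'],1]); o=T[:3,3]
    return o+d*(z-o[2])/d[2]
def pix(f,p):
    T=f['cam_to_world']; c=T[:3,:3].T@(np.asarray(p)-T[:3,3]); return np.array([c[0]/c[2]*f['fx']+f['cx'],c[1]/c[2]*f['fy']+f['cy']])
def dep(f,u,v):
    z=f['z_map'][int(v),int(u)];T=f['cam_to_world']; return T[:3,:3]@np.array([(u-f['cx'])/f['fx']*z,(v-f['cy'])/f['fy']*z,z])+T[:3,3]
E
python3 - <<'E'
from station import arm
from h import *
for n,(a,b,c,d) in {'side':(235,185,115,100),'scene':(295,175,100,75)}.items():
    f=arm.grab_frame(n); im=f['pixels'][:,:,::-1].copy()
    cv2.imwrite(f'pics/{n}z.png',cv2.resize(im[b:b+d,a:a+c],None,fx=6,fy=6,interpolation=cv2.INTER_CUBIC)[:600,:800])
    hsv=cv2.cvtColor(im,cv2.COLOR_BGR2HSV)
    m=cv2.inRange(hsv,(45,80,40),(85,255,255)); nn,l,st,ce=cv2.connectedComponentsWithStats(m)
    for i in range(1,nn):
        if st[i,4]>15 and a<ce[i][0]<a+c and b<ce[i][1]<b+d: print(n,'green',ce[i],st[i],ray(f,*ce[i],.06),dep(f,*ce[i]))
    m=cv2.inRange(hsv,(0,0,130),(180,60,255));m[:b]=0;m[b+d:]=0;m[:,:a]=0;m[:,a+c:]=0
    cs,_=cv2.findContours(m,0,2);k=max(cs,key=cv2.contourArea);print(cv2.approxPolyDP(k,4,True)[:,0].tolist())
E
```

```text
side green [319.94366197 201.32394366] [315 198  11   8  71] [ 0.52428839 -0.01747821  0.06      ] [ 0.51964902 -0.00717695  0.07066177]
[[258, 189], [236, 263], [238, 275], [334, 282], [340, 193], [292, 191], [296, 185]]
scene green [319.         206.36111111] [316 204   7   6  36] [ 0.51746374 -0.01381022  0.06      ] [ 0.53020346 -0.02276799  0.07085255]
[[390, 199], [339, 181], [299, 213], [300, 223], [314, 231], [312, 249], [333, 249], [334, 238], [354, 245], [387, 211]]
```

View pics/sidez.png

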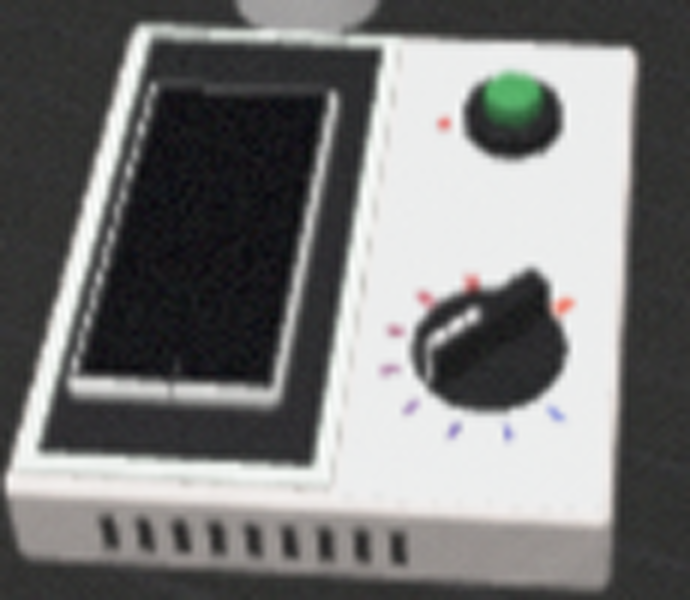

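View pics/scenez.png

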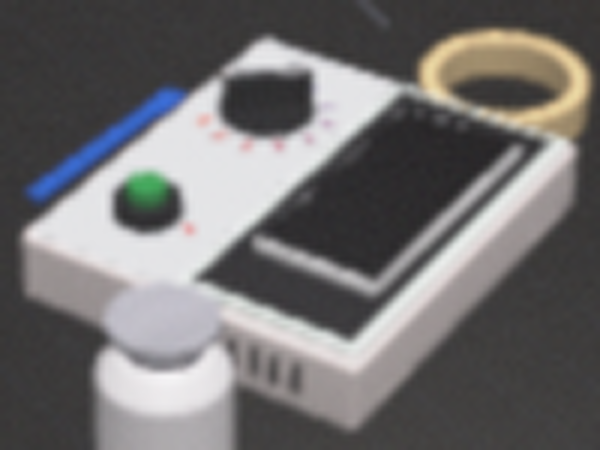

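```bash
python3 - <<'E'
from station import arm
from h import *
f=arm.grab_frame('side'); g=arm.grab_frame('scene')
S=lambda u,v:(235+u/6,185+v/6); C=lambda u,v:(295+u/6,175+v/6)
P={n:ray(f,*S(*uv),z) for n,uv,z in [('FR',(636,48),.048),('FL',(608,522),.048),('BL',(8,485),.048),('BR',(135,26),.053),('skirtc',(489,350),.055),('btn',(513,93),.0705),('phoneL',(75,380),.061)]}
for k,v in P.items(): print(k,v.round(4))
print({n:ray(g,*C(*uv),z).round(4) for n,uv,z in [('FL',(266,38),.048),('FR',(22,238),.048),('BR',(352,362),.05),('BL',(578,148),.05),('btn',(148,186),.0705)]})
e=P['FL']-P['FR'];print('width',np.linalg.norm(e),'yaw',np.arctan2(e[1],e[0])-np.pi/2)
for uv in [(430,348),(482,312)]: print('ptr',ray(f,*S(*uv),.074).round(4))
print('plain',ray(f,*S(530,268),.074).round(4),ray(f,*S(548,282),.074).round(4))
for n,uv in [('t0',(555,412)),('t1',(508,432)),('t2',(455,430)),('t3',(410,407)),('t4',(390,370)),('t5',(395,330)),('t6',(425,298)),('t7',(472,283)),('t9',(563,305))]: print(n,ray(f,*S(*uv),.048).round(4))
print('spudger',[ray(f,*q,.003).round(3) for q in[(362,232),(360,277)]],'pump',dep(f,284,152),dep(g,322,230))
E
```

```text
FR [ 0.4956 -0.0746  0.048 ]
FL [0.4203 0.1404 0.048 ]
BL [0.6058 0.2043 0.048 ]
BR [ 0.6791 -0.0038  0.053 ]
skirtc [0.4825 0.0948 0.055 ]
btn [ 0.5197 -0.0103  0.0705]
phoneL [0.6017 0.166  0.061 ]
{'FL': array([0.4242, 0.138 , 0.048 ]), 'FR': array([ 0.5021, -0.0791,  0.048 ]), 'BR': array([ 0.6819, -0.0108,  0.05  ]), 'BL': array([0.6135, 0.1997, 0.05  ]), 'btn': array([ 0.5294, -0.0197,  0.0705])}
width 0.2278392305983628 yaw 0.3368434524036954
ptr [0.4939 0.1165 0.074 ]
ptr [0.4846 0.0953 0.074 ]
plain [0.4778 0.0706 0.074 ] [0.4696 0.0741 0.074 ]
t0 [0.4536 0.1055 0.048 ]
t1 [0.4646 0.1195 0.048 ]
t2 [0.4812 0.1257 0.048 ]
t3 [0.4992 0.1228 0.048 ]
t4 [0.5125 0.1109 0.048 ]
t5 [0.5188 0.094  0.048 ]
t6 [0.5155 0.0764 0.048 ]
t7 [0.5033 0.0634 0.048 ]
t9 [0.4697 0.0603 0.048 ]
spudger [array([ 0.42 , -0.017,  0.003]), array([0.383, 0.102, 0.003])] pump [ 0.65315918 -0.09688694  0.10598772] [ 0.66616297 -0.10990828  0.10561947]
```

Request:
{"api": "move_arm", "payload": {"deltas": [{"dp":[-26,0,28]},{"dp":[-26,0,28]},{"dp":[-26,0,28]},{"dp":[-26,0,28]},{"dp":[-26,0,28]}], "jaw": 255, "squeeze": 10}}

```text
$.deltas[0]: bad value
```

Request:
{"api": "move_arm", "payload": {"deltas": [{"dp":[-26,0,28]},{"dp":[-26,0,28]},{"dp":[-26,0,28]},{"dp":[-26,0,28]},{"dp":[-26,0,28]}]}}

```text
$.deltas[0]: bad value
```

Request:
{"api": "move_arm", "payload": {"deltas": [{"dp":[-26,0,28]},{"dp":[-26,0,28]},{"dp":[-26,0,28]},{"dp":[-20,0,20]},{"dp":[0,0,0]}]}}

```text
$.deltas[0]: bad value
```

Rotation has to be given as well.

Request:
{"api": "move_arm", "payload": {"deltas": [{"dp":[-26,0,28],"rotation":[0,0,0]},{"dp":[-26,0,28],"rotation":[0,0,0]},{"dp":[-26,0,28],"rotation":[0,0,0]},{"dp":[-26,0,28],"rotation":[0,0,0]},{"dp":[-26,0,28],"rotation":[0,0,0]}], "jaw": 255, "squeeze": 10}}

```text
t: 0.77
eef_pos: [0.3031, 0.4587, 0.2228]
ee_rot: [-1.568, 0.001, 2.803]
force: [1.3, -0.4, 0.0]
width: 0.0598
```

Request:
{"api": "move_arm", "payload": {"deltas": [{"dp":[-26,0,28],"rotation":[0,0,0]},{"dp":[-26,0,28],"rotation":[0,0,0]},{"dp":[-26,0,28],"rotation":[0,0,0]},{"dp":[-26,0,28],"rotation":[0,0,0]},{"dp":[-26,0,28],"rotation":[0,0,0]}]}}

```text
t: 1.18
eef_pos: [0.3808, 0.2744, 0.2242]
ee_rot: [-1.571, 0.001, 2.805]
force: [1.8, -0.1, -0.5]
width: 0.0271
```

Request:
{"api": "move_arm", "payload": {"deltas": [{"dp":[-26,0,28],"rotation":[0,0,0]},{"dp":[-26,0,28],"rotation":[0,0,0]},{"dp":[-26,0,28],"rotation":[0,0,0]},{"dp":[-20,0,20],"rotation":[0,0,0]},{"dp":[0,0,0],"rotation":[0,0,0]}]}}

```text
t: 1.6
eef_pos: [0.441, 0.1323, 0.2263]
ee_rot: [-1.575, 0.004, 2.803]
force: [0.5, 0.4, -0.2]
width: 0.0004
```

```bash
cat >> h.py <<'E'
from scipy.spatial.transform import Rotation as Ro
def wf(arm):
    s=arm.get_state(); f=arm.grab_frame('wrist'); T=np.eye(4);T[:3,:3]=Ro.from_euler('xyz',s['ee_rot']).as_matrix();T[:3,3]=s['eef_pos']; f['cam_to_world']=T@f['mount'];return s,f
E
python3 - <<'E'
from station import arm
from h import *
s,f=wf(arm);print(s['eef_pos'],s['ee_rot'])
cv2.imwrite('pics/w1.png',f['pixels'][:,:,::-1]);np.savez('w1.npz',**f)
g=arm.grab_frame('side');cv2.imwrite('pics/s1.png',cv2.resize(g['pixels'][80:330,200:460,::-1],None,fx=3,fy=2.4))
E
```

```text
[0.44100899 0.13230264 0.22633377] [-1.5745153   0.00367806  2.80329677]
```

View pics/w1.png

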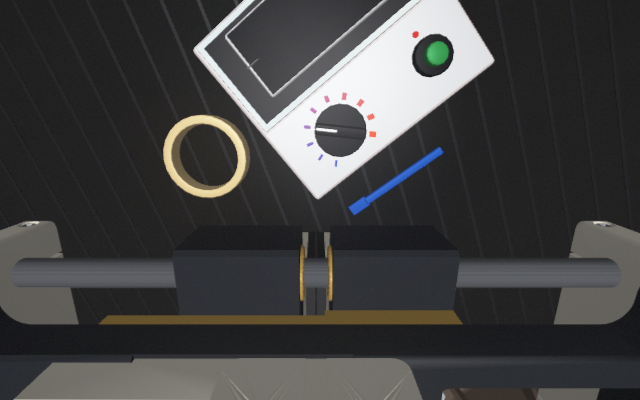

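View pics/s1.png

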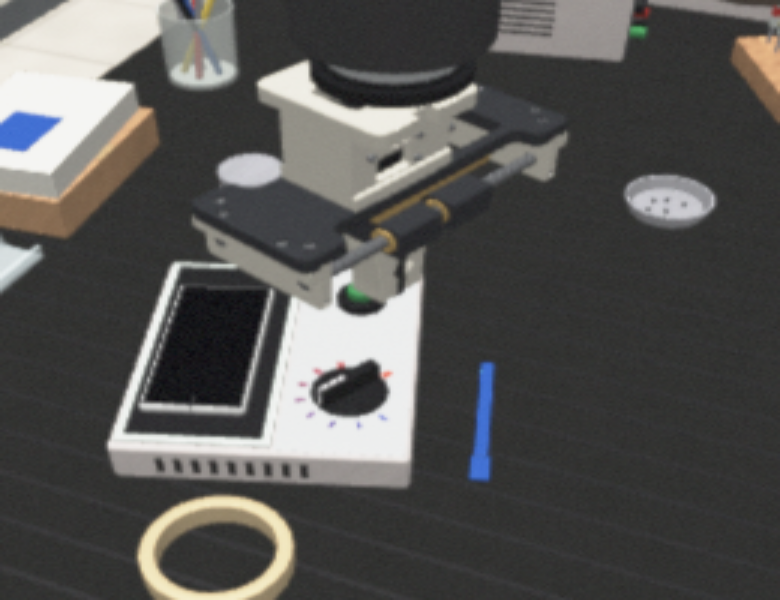

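```bash
python3 - <<'E'
from h import *
f=dict(np.load('w1.npz')); im=f['pixels'][:,:,::-1].copy()
hsv=cv2.cvtColor(im,cv2.COLOR_BGR2HSV)
# ticks: saturated small blobs
m=cv2.inRange(hsv,(0,40,60),(180,255,255)); m[:85]=0;m[172:]=0;m[:,:298]=0;m[:,382:]=0
n,l,st,ce=cv2.connectedComponentsWithStats(m); pts=[]
for i in range(1,n):
    if st[i,4]>=6: p=ray(f,*ce[i],.048); pts.append(p[:2]); print(ce[i].round(1),st[i,4],p.round(4))
pts=np.array(pts)
d=np.linalg.norm(pts-[.4845,.0913],axis=1);k=pts[(d>.025)&(d<.045)]
A=np.c_[2*k,np.ones(len(k))];s=np.linalg.lstsq(A,(k**2).sum(1),rcond=None)[0];c=s[:2];print('tick centre',c,np.sqrt(s[2]+c@c))
for p in k: print(np.degrees(np.arctan2(*(p-c)[::-1])).round(1),end=' ')
g=cv2.inRange(hsv,(45,80,40),(85,255,255));n,l,st,ce=cv2.connectedComponentsWithStats(g)
for i in range(1,n):
    if st[i,4]>100: print('btn',ce[i],st[i],ray(f,*ce[i],.0705).round(4),dep(f,*ce[i]).round(4))
w=cv2.inRange(hsv,(0,0,120),(180,80,255)); w[:122]=0;w[139:]=0;w[:,:310]=0;w[:,342:]=0
y,x=np.nonzero(w);vx=cv2.fitLine(np.c_[x,y].astype(np.float32),2,0,.01,.01).ravel();print(vx,x.min(),x.max(),len(x))
a=ray(f,x.min(),vx[3]+vx[1]/vx[0]*(x.min()-vx[2]),.074);b=ray(f,x.max(),vx[3]+vx[1]/vx[0]*(x.max()-vx[2]),.074);print('ptr',a,b,np.degrees(np.arctan2(*(a-b)[1::-1])))
for q in[(493,61),(317,198)]:print('corner',ray(f,*q,.048).round(4))
for q in [(340,130),(360,133),(318,130),(438,53),(432,70),(450,66),(424,40),(330,110)]: print(q,dep(f,*q).round(4))
cv2.imwrite('pics/w1z.png',cv2.resize(im[20:170,290:470],None,fx=4,fy=4,interpolation=2))
E
```

```text
[343.7  95.7] 32 [0.5156 0.0769 0.048 ]
[326.4  98.8] 27 [0.5186 0.0945 0.048 ]
[360.  102.3] 35 [0.5039 0.0631 0.048 ]
[313. 110.] 21 [0.5128 0.1111 0.048 ]
[370.4 116.4] 38 [0.487  0.0571 0.048 ]
[306.8 126.6] 20 [0.4992 0.1228 0.048 ]
[372.  133.6] 40 [0.4697 0.0606 0.048 ]
[309.7 143.8] 19 [0.4815 0.1259 0.048 ]
[320.1 157.1] 18 [0.4646 0.1202 0.048 ]
[335.6 162.9] 15 [0.4531 0.1064 0.048 ]
tick centre [0.48431761 0.09163426] 0.034514335273870766
-25.3 4.7 -55.5 34.4 -85.6 64.5 -115.2 94.7 124.7 154.6 btn [435.84688091  53.5047259 ] [423  41  27  26 529] [ 0.5219 -0.0124  0.0705] [ 0.522  -0.0132  0.0684]
[9.9972498e-01 2.3451673e-02 3.1877457e+02 1.2973988e+02] 310 337 173
ptr [0.49610532 0.11974538 0.074     ] [0.486873   0.09531162 0.074     ] 69.30087399064986
corner [ 0.4975 -0.0727  0.048 ]
corner [0.4229 0.1383 0.048 ]
(340, 130) [0.4861 0.0925 0.0741]
(360, 133) [0.4769 0.0751 0.0739]
(318, 130) [0.4931 0.1126 0.0731]
(438, 53) [ 0.5217 -0.015   0.0689]
(432, 70) [ 0.5094 -0.0095  0.0598]
(450, 66) [ 0.5072 -0.0317  0.0478]
(424, 40) [ 0.5375 -0.0086  0.0602]
(330, 110) [0.5069 0.0949 0.0556]
```

View pics/w1z.png

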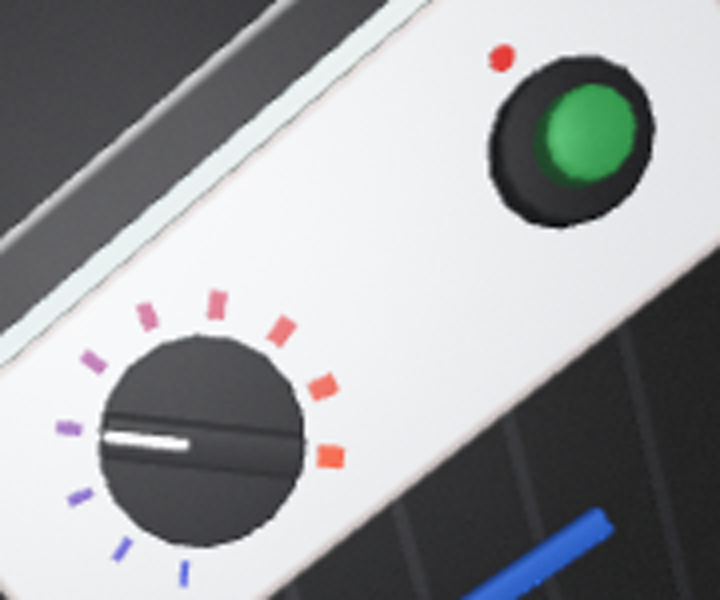

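The wrist view shows the pointer at the third tick past the blue end, so position 3 at 64.5° world. Dial axis is at (0.4843, 0.0916), target is −55.5°, and the button is at (0.522, −0.014, ~0.070) with its collar at 0.060. Next I move beside the pointer on its counter-clockwise side and go down.

Request:
{"api": "move_arm", "payload": {"deltas": [{"dp":[-32,0,5],"rotation":[0,6,0]},{"dp":[0,35,0],"rotation":[0,0,0]},{"dp":[0,35,0],"rotation":[0,0,0]},{"dp":[0,35,0],"rotation":[0,0,0]},{"dp":[0,0,0],"rotation":[0,0,0]}]}}

```text
t: 2.12
eef_pos: [0.4732, 0.1255, 0.1221]
ee_rot: [-1.586, 0.009, 2.697]
force: [-2.2, -1.6, -0.5]
width: 0.0008
```

```bash
cat >> h.py <<'E'
D=np.array([.4843,.0916])
def rel(s,th):
    R=Ro.from_euler('xyz',s['ee_rot']).as_matrix(); h=np.degrees(np.arctan2(R[1,0],R[0,0])); p=s['eef_pos']
    a=np.radians(th);u=np.array([np.cos(a),np.sin(a)]);n=np.array([-u[1],u[0]]);d=p[:2]-D
    print('t',round(s['t'],2),'pos',p.round(4),'xhead',h.round(1),'r',(d@u*1e3).round(1),'off',(d@n*1e3).round(1),'F',np.round(s['force'],1),'ycol',R[:,1].round(3))
E
python3 - <<'E'
from station import arm
from h import *
s,f=wf(arm);rel(s,64.5)
cv2.imwrite('pics/w2.png',f['pixels'][:,:,::-1])
E
```

```text
t 2.12 pos [0.4732 0.1255 0.1221] xhead 154.5 r 25.8 off 24.6 F [-2.2 -1.6 -0.5] ycol [ 0.014  0.01  -1.   ]
```

View pics/w2.png

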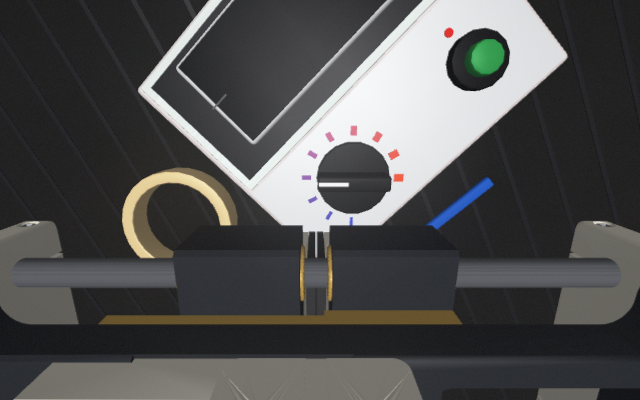

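Request:
{"api": "move_arm", "payload": {"deltas": [{"dp":[0,25,9],"rotation":[0.9,0,-0.5]},{"dp":[0,20,0],"rotation":[0,0,0]},{"dp":[0,8,0],"rotation":[0,0,0]},{"dp":[0,0,0],"rotation":[0,0,0]}]}}

```text
t: 2.5
eef_pos: [0.4759, 0.1245, 0.0787]
ee_rot: [-1.579, 0.009, 2.706]
force: [-0.2, 1.0, 0.1]
width: 0.0002
```

```bash
cat > look.py <<'E'
import sys
from station import arm
from h import *
s,f=wf(arm);rel(s,float(sys.argv[2]))
n=sys.argv[1];a=f['pixels'][90:240,210:480,::-1]
g=arm.grab_frame('side')['pixels'][150:290,230:380,::-1]
a=cv2.resize(a,(540,300),interpolation=2);g=cv2.resize(g,(321,300),interpolation=2)
cv2.imwrite(f'pics/{n}.png',cv2.resize(np.hstack([a,g]),(800,279)))
E
python3 look.py l1 64.5
```

```text
t 2.5 pos [0.4759 0.1245 0.0787] xhead 155.0 r 26.0 off 21.7 F [-0.2  1.   0.1] ycol [ 0.011  0.004 -1.   ]
```

View pics/l1.png

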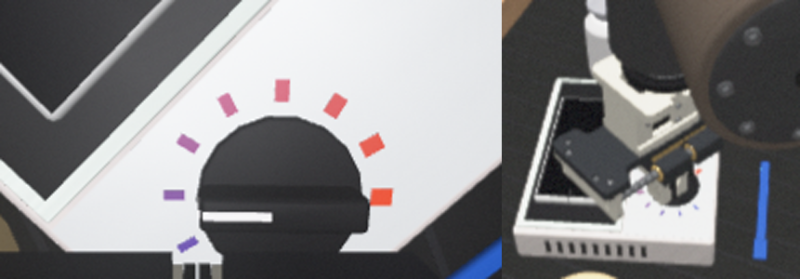

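Request:
{"api": "move_arm", "payload": {"deltas": [{"dp":[3,0,9],"rotation":[0,0,0]},{"dp":[0,0,2],"rotation":[0,0,0]},{"dp":[0,10,0],"rotation":[0,0,0]},{"dp":[0,6,0],"rotation":[0,0,0]},{"dp":[0,0,0],"rotation":[0,0,0]}]}}

```text
t: 3.02
eef_pos: [0.4716, 0.1176, 0.0685]
ee_rot: [-1.589, 0.016, 2.708]
force: [0.4, -0.1, 0.4]
width: 0.0007
```

```bash
python3 look.py l2 64.5
```

```text
t 3.02 pos [0.4716 0.1176 0.0685] xhead 155.1 r 18.0 off 22.6 F [ 0.4 -0.1  0.4] ycol [ 0.022  0.01  -1.   ]
```

View pics/l2.png

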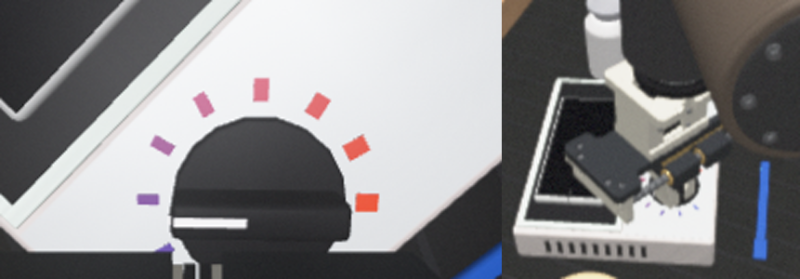

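Request:
{"api": "move_arm", "payload": {"deltas": [{"dp":[0,4,1],"rotation":[1,0,-0.9]},{"dp":[-3,1,0],"rotation":[0,0.5,0]},{"dp":[-3,0,0],"rotation":[0,0,0]},{"dp":[0,0,0],"rotation":[0,0,0]}]}}

```text
t: 3.45
eef_pos: [0.4778, 0.1143, 0.0635]
ee_rot: [-1.57, -0.002, 2.699]
force: [-0.4, 0.1, -0.3]
width: 0.0003
```

```bash
python3 look.py l3 64.5
```

```text
t 3.45 pos [0.4778 0.1143 0.0635] xhead 154.6 r 17.7 off 15.7 F [-0.4  0.1 -0.3] ycol [-0.002 -0.    -1.   ]
```

View pics/l3.png

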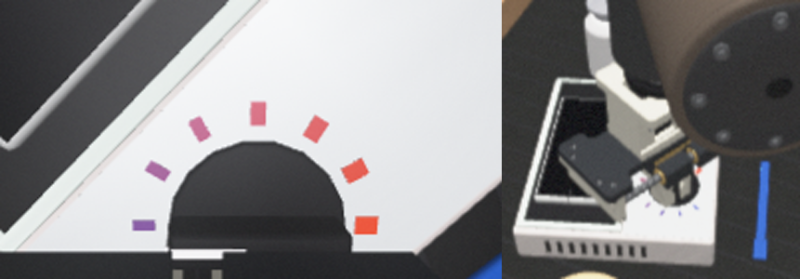

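Request:
{"api": "move_arm", "payload": {"deltas": [{"dp":[-2,0,-1.3],"rotation":[0,5,0]},{"dp":[-1.8,0,-1.3],"rotation":[0,5,0]},{"dp":[-1.6,0,-1.3],"rotation":[0,5,0]},{"dp":[0,0,0],"rotation":[0,0,0]}]}}

```text
t: 3.88
eef_pos: [0.4841, 0.1154, 0.0636]
ee_rot: [-1.57, -0.002, 2.425]
force: [-0.9, -1.2, -0.2]
width: 0.0003
```

```bash
python3 look.py l4 50
```

```text
t 3.88 pos [0.4841 0.1154 0.0636] xhead 139.0 r 18.1 off 15.5 F [-0.9 -1.2 -0.2] ycol [-0.002  0.001 -1.   ]
```

View pics/l4.png

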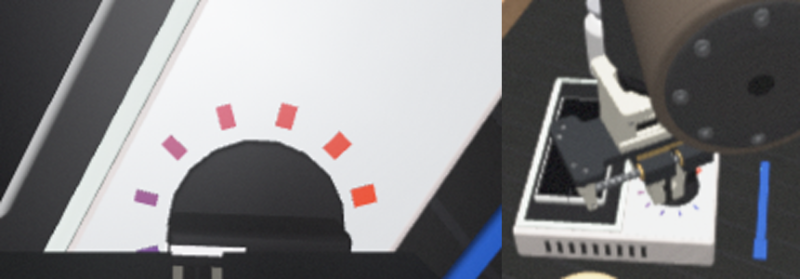

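Request:
{"api": "move_arm", "payload": {"deltas": [{"dp":[-1.6,0,-1.3],"rotation":[0,5,0]},{"dp":[-1.6,0,-1.3],"rotation":[0,5,0]},{"dp":[0,0,0],"rotation":[0,0,0]}]}}

```text
t: 4.23
eef_pos: [0.4874, 0.1147, 0.0637]
ee_rot: [-1.569, -0.002, 2.261]
force: [1.0, 0.3, 0.6]
width: 0.0003
```

```bash
python3 look.py l5 39.5
```

```text
t 4.23 pos [0.4874 0.1147 0.0637] xhead 129.5 r 17.1 off 15.9 F [1.  0.3 0.6] ycol [-0.002  0.001 -1.   ]
```

View pics/l5.png

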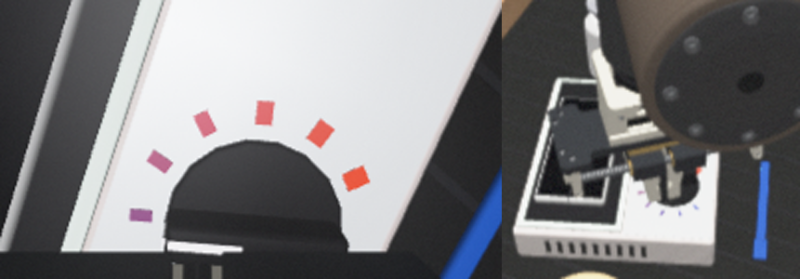

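Request:
{"api": "move_arm", "payload": {"deltas": [{"dp":[-1.7,0,-1.4],"rotation":[0,5,0]},{"dp":[-1.7,0,-1.4],"rotation":[0,5,0]},{"dp":[-1.6,0,-1.4],"rotation":[0,5,0]},{"dp":[-1.6,0,-1.4],"rotation":[0,5,0]},{"dp":[0,0,0],"rotation":[0,0,0]}]}}

```text
t: 4.75
eef_pos: [0.4947, 0.1127, 0.0637]
ee_rot: [-1.569, -0.003, 1.923]
force: [0.6, -0.6, 0.2]
width: 0.0003
```

```bash
python3 look.py l6 18
```

```text
t 4.75 pos [0.4947 0.1127 0.0637] xhead 110.2 r 16.4 off 16.9 F [ 0.6 -0.6  0.2] ycol [-0.002  0.002 -1.   ]
```

View pics/l6.png

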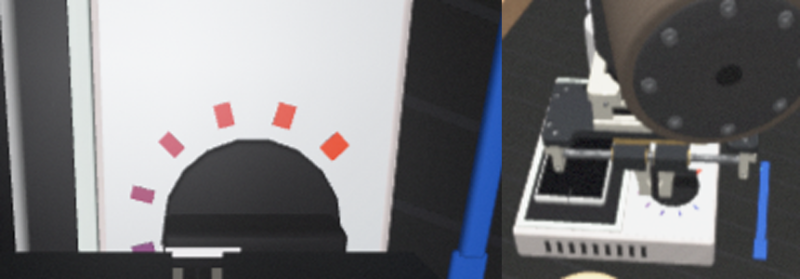

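Request:
{"api": "move_arm", "payload": {"deltas": [{"dp":[-1.9,0,-1.4],"rotation":[0,5,0]},{"dp":[-1.9,0,-1.3],"rotation":[0,5,0]},{"dp":[0,0,0],"rotation":[0,0,0]}]}}

```text
t: 5.1
eef_pos: [0.498, 0.1102, 0.0638]
ee_rot: [-1.569, -0.003, 1.762]
force: [-0.4, 1.5, -0.3]
width: 0.0002
```

```bash
python3 look.py l7 10
```

```text
t 5.1 pos [0.498  0.1102 0.0638] xhead 100.9 r 16.7 off 15.9 F [-0.4  1.5 -0.3] ycol [-0.002  0.002 -1.   ]
```

View pics/l7.png

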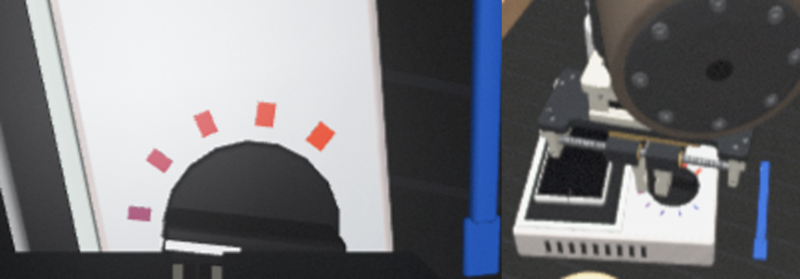

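Request:
{"api": "move_arm", "payload": {"deltas": [{"dp":[-1.7,0,-1.4],"rotation":[0,5,0]},{"dp":[-1.7,0,-1.4],"rotation":[0,5,0]},{"dp":[-1.7,0,-1.4],"rotation":[0,5,0]},{"dp":[-1.7,0,-1.4],"rotation":[0,5,0]},{"dp":[0,0,0],"rotation":[0,0,0]}]}}

```text
t: 5.62
eef_pos: [0.503, 0.1052, 0.0638]
ee_rot: [-1.568, -0.004, 1.427]
force: [-0.1, 0.3, -0.3]
width: 0.0005
```

```bash
python3 look.py l8 -8
```

```text
t 5.62 pos [0.503  0.1052 0.0638] xhead 81.7 r 16.6 off 16.0 F [-0.1  0.3 -0.3] ycol [-0.002  0.004 -1.   ]
```

View pics/l8.png

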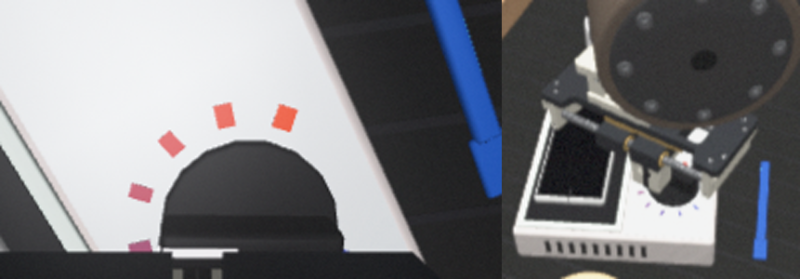

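Request:
{"api": "move_arm", "payload": {"deltas": [{"dp":[-1.8,0,-1.4],"rotation":[0,5,0]},{"dp":[-1.7,0,-1.4],"rotation":[0,5,0]},{"dp":[0,0,0],"rotation":[0,0,0]}]}}

```text
t: 5.97
eef_pos: [0.5053, 0.1019, 0.064]
ee_rot: [-1.569, -0.004, 1.266]
force: [-0.1, 1.0, -0.7]
width: 0.0004
```

```bash
python3 look.py l9 -18
```

```text
t 5.97 pos [0.5053 0.1019 0.064 ] xhead 72.5 r 16.8 off 16.3 F [-0.1  1.  -0.7] ycol [-0.001  0.005 -1.   ]
```

View pics/l9.png

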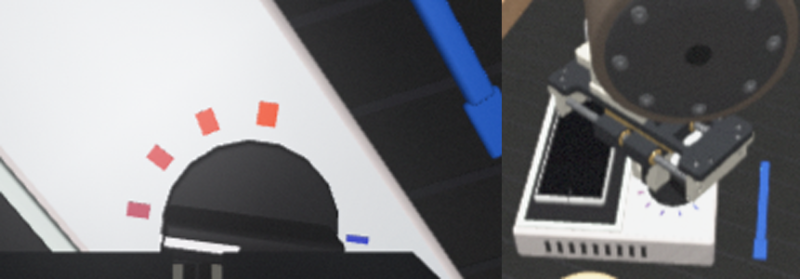

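Three clicks are done. The last one goes in carefully.

Request:
{"api": "move_arm", "payload": {"deltas": [{"dp":[-1.7,0,-1.4],"rotation":[0,5,0]},{"dp":[-1.7,0,-1.4],"rotation":[0,5,0]},{"dp":[-1.7,0,-1.4],"rotation":[0,5,0]},{"dp":[-1.7,0,-1.4],"rotation":[0,5,0]},{"dp":[0,0,0],"rotation":[0,0,0]}]}}

```text
t: 6.48
eef_pos: [0.5076, 0.0952, 0.0641]
ee_rot: [-1.567, -0.005, 0.932]
force: [-0.1, -0.0, 0.4]
width: 0.0002
```

Request:
{"api": "move_arm", "payload": {"deltas": [{"dp":[-1.7,0,-1.4],"rotation":[0,5,0]},{"dp":[-0.8,0,-0.7],"rotation":[0,2.5,0]},{"dp":[0,0,0],"rotation":[0,0,0]}]}}

```text
t: 6.73
eef_pos: [0.508, 0.0922, 0.0643]
ee_rot: [-1.567, -0.005, 0.814]
force: [1.2, 0.0, -0.6]
width: 0.0003
```

```bash
python3 look.py l10 -43
```

```text
t 6.73 pos [0.508  0.0922 0.0643] xhead 46.7 r 16.9 off 16.6 F [ 1.2  0.  -0.6] ycol [ 0.001  0.006 -1.   ]
```

View pics/l10.png

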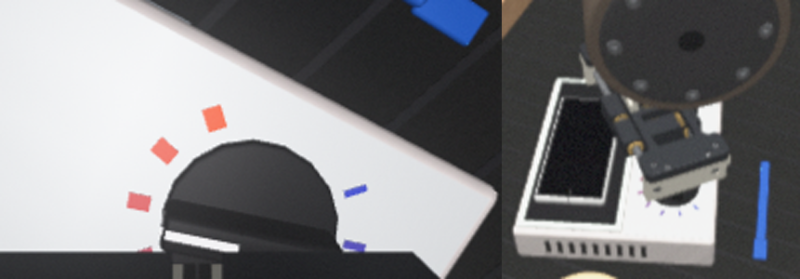

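The bar has run ahead of the finger by about 12°, so it snapped into position 7. I'll back off and lift.

Request:
{"api": "move_arm", "payload": {"deltas": [{"dp":[4,0,0],"rotation":[0,0,0]},{"dp":[2,-8,0],"rotation":[0,0,0]},{"dp":[0,-35,0],"rotation":[0,0,0]},{"dp":[0,-40,0],"rotation":[0,0,0]},{"dp":[20,-40,0],"rotation":[0,0,0]}]}}

```text
t: 7.25
eef_pos: [0.5178, 0.1066, 0.1817]
ee_rot: [-1.559, 0.015, 0.826]
force: [0.7, 1.3, -0.5]
width: 0.0001
```

```bash
python3 - <<'E'
from station import arm
from h import *
s,f=wf(arm);rel(s,-55.5); im=f['pixels'][:,:,::-1]; cv2.imwrite('pics/w3.png',im); np.savez('w3.npz',**f)
for th in (-25.5,-55.5,-85.5):
    a=np.radians(th); print(th,pix(f,[*(D+.024*np.array([np.cos(a),np.sin(a)])),.074]).round(1))
g=cv2.inRange(cv2.cvtColor(im,40),(45,80,40),(85,255,255));n,l,st,ce=cv2.connectedComponentsWithStats(g)
for i in range(1,n):
    if st[i,4]>100: print('btn',ce[i],ray(f,*ce[i],.070).round(4))
E
```

```text
t 7.25 pos [0.5178 0.1066 0.1817] xhead 47.3 r 6.6 off 36.1 F [ 0.7  1.3 -0.5] ycol [-0.018 -0.003 -1.   ]
-25.5 [303.4 169.4]
-55.5 [302.7 154.8]
-85.5 [309.5 141.6]
btn [210.28125     96.77256944] [ 0.5214 -0.0137  0.07  ]
```

View pics/w3.png

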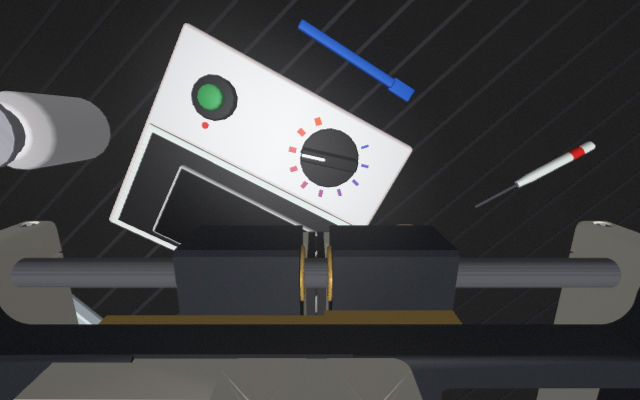

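Dial pointer (303,155) matches the −55.5° prediction (302.7,154.8), so it is exactly position 7. Next is the button.

Request:
{"api": "move_arm", "payload": {"deltas": [{"dp":[-22,0,-22],"rotation":[-0.7,0,-0.9]},{"dp":[-22,0,-22],"rotation":[0,0,0]},{"dp":[-22,0,-22],"rotation":[0,0,0]},{"dp":[-20,20,-19],"rotation":[0,0,0]},{"dp":[0,0,0],"rotation":[0,0,0]}]}}

```text
t: 7.72
eef_pos: [0.537, -0.0088, 0.1796]
ee_rot: [-1.587, -0.027, 0.847]
force: [-0.2, -0.4, -1.4]
width: 0.0005
```

```bash
cat > b.py <<'E'
from station import arm
from h import *
s=arm.get_state();rel(s,0);R=Ro.from_euler('xyz',s['ee_rot']).as_matrix();print('tool delta mm',(R.T@(np.array([.5216,-.0142,.070])-s['eef_pos'])*1e3).round(1))
E
python3 b.py
```

```text
t 7.72 pos [ 0.537  -0.0088  0.1796] xhead 48.5 r 52.7 off -100.4 F [-0.2 -0.4 -1.4] ycol [ 0.03   0.01  -0.999]
tool delta mm [-17.2 109.1   9.7]
```

Request:
{"api": "move_arm", "payload": {"deltas": [{"dp":[-14,0,8],"rotation":[0.9,0,1.5]},{"dp":[0,30,0],"rotation":[0,0,0]},{"dp":[0,30,0],"rotation":[0,0,0]},{"dp":[0,20,0],"rotation":[0,0,0]},{"dp":[0,0,0],"rotation":[0,0,0]}]}}

```text
t: 8.13
eef_pos: [0.5234, -0.0158, 0.1011]
ee_rot: [-1.574, -0.005, 0.852]
force: [-0.8, -0.1, 0.2]
width: 0.0004
```

```bash
python3 b.py
```

```text
t 8.13 pos [ 0.5234 -0.0158  0.1011] xhead 48.8 r 39.1 off -107.4 F [-0.8 -0.1  0.2] ycol [ 0.006  0.001 -1.   ]
tool delta mm [-0.2 31.   2.5]
```

Request:
{"api": "move_arm", "payload": {"deltas": [{"dp":[0,14,2.5],"rotation":[0,0,0]},{"dp":[0,10,0],"rotation":[0,0,0]},{"dp":[0,4,0],"rotation":[0,0,0]},{"dp":[0,0,0],"rotation":[0,0,0]}]}}

```text
t: 8.47
eef_pos: [0.5234, -0.0132, 0.075]
ee_rot: [-1.576, -0.005, 0.857]
force: [-0.7, 0.3, 0.1]
width: 0.0003
```

```bash
python3 b.py; python3 look.py l11 0
```

```text
t 8.47 pos [ 0.5234 -0.0132  0.075 ] xhead 49.1 r 39.1 off -104.8 F [-0.7  0.3  0.1] ycol [ 0.007  0.    -1.   ]
tool delta mm [-2.   5.   0.8]
t 8.47 pos [ 0.5234 -0.0132  0.075 ] xhead 49.1 r 39.1 off -104.8 F [-0.7  0.3  0.1] ycol [ 0.007  0.    -1.   ]
```

View pics/l11.png

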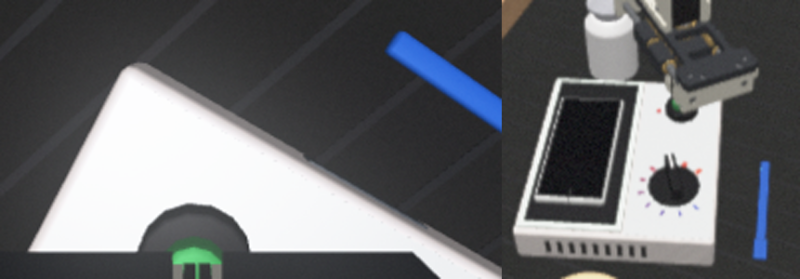

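Request:
{"api": "move_arm", "payload": {"deltas": [{"dp":[-2,4,0.8],"rotation":[0,0,0]},{"dp":[0,2,0],"rotation":[0,0,0]},{"dp":[0,2,0],"rotation":[0,0,0]},{"dp":[0,0,0],"rotation":[0,0,0]}]}}

```text
t: 8.9
eef_pos: [0.5237, -0.0137, 0.0697]
ee_rot: [-1.579, -0.01, 0.858]
force: [-0.7, 0.6, 0.2]
width: 0.0002
```

Request:
{"api": "move_arm", "payload": {"deltas": [{"dp":[0,1.5,0],"rotation":[0,0,0]},{"dp":[0,1,0],"rotation":[0,0,0]},{"dp":[0,0,0],"rotation":[0,0,0]}]}}

```text
t: 9.15
eef_pos: [0.524, -0.0137, 0.0678]
ee_rot: [-1.58, -0.01, 0.858]
force: [-1.0, -0.0, 1.5]
width: 0.0005
```

Request:
{"api": "move_arm", "payload": {"deltas": [{"dp":[-1.5,1.5,0.5],"rotation":[0,0,0]},{"dp":[0,1.5,0],"rotation":[0,0,0]},{"dp":[0,0,0],"rotation":[0,0,0]}]}}

```text
t: 9.4
eef_pos: [0.5237, -0.0142, 0.0654]
ee_rot: [-1.581, -0.012, 0.859]
force: [-0.5, 0.6, 4.1]
width: 0.0004
```

Request:
{"api": "move_arm", "payload": {"deltas": [{"dp":[0,1.5,0],"rotation":[0,0,0]},{"dp":[0,1,0],"rotation":[0,0,0]},{"dp":[0,0,0],"rotation":[0,0,0]}]}}

```text
t: 9.65
eef_pos: [0.5238, -0.0142, 0.0645]
ee_rot: [-1.582, -0.012, 0.86]
force: [-1.4, 1.2, 5.1]
width: 0.0003
```

Request:
{"api": "move_arm", "payload": {"deltas": [{"dp":[0,1.5,0],"rotation":[0,0,0]},{"dp":[0,1,0],"rotation":[0,0,0]},{"dp":[0,0,0],"rotation":[0,0,0]}]}}

```text
t: 9.9
eef_pos: [0.5237, -0.0142, 0.0647]
ee_rot: [-1.582, -0.012, 0.861]
force: [-0.6, 2.0, 3.9]
width: 0.0004
```

Request:
{"api": "move_arm", "payload": {"deltas": [{"dp":[0,2,0],"rotation":[0,0,0]},{"dp":[0,1.5,0],"rotation":[0,0,0]}]}}

```text
t: 10.07
eef_pos: [0.5239, -0.0142, 0.0639]
ee_rot: [-1.584, -0.013, 0.862]
force: [-10.2, 3.3, 27.0]
width: 0.0001
```

It met a hard stop at z 0.0639, about 5–6 mm below the top and above the collar, with 27 N. I'll release and clear.

Request:
{"api": "move_arm", "payload": {"deltas": [{"dp":[0,-6,0],"rotation":[0,0,0]},{"dp":[0,-20,0],"rotation":[0,0,0]},{"dp":[0,-38,0],"rotation":[0.7,0,0.7]},{"dp":[0,-38,0],"rotation":[0,0,0]},{"dp":[20,-30,0],"rotation":[0,0,0]}]}}

```text
t: 10.48
eef_pos: [0.5288, -0.0017, 0.193]
ee_rot: [-1.561, 0.013, 0.86]
force: [1.6, 0.4, -1.1]
width: 0.0008
```

Request:
{"api": "move_arm", "payload": {"deltas": [{"dp":[35,0,0],"rotation":[0,0,0]},{"dp":[0,0,0],"rotation":[0,0,0]},{"dp":[0,0,0],"rotation":[0,0,0]}]}}

```text
t: 10.73
eef_pos: [0.5577, 0.0277, 0.201]
ee_rot: [-1.569, 0.002, 0.86]
force: [-1.0, -1.0, -0.6]
width: 0.0002
```

```bash
python3 - <<'E'
from station import arm
from h import *
s,f=wf(arm);rel(s,-55.5); im=f['pixels'][:,:,::-1]; cv2.imwrite('pics/w4.png',im)
g=arm.grab_frame('side');cv2.imwrite('pics/s4.png',g['pixels'][:,:,::-1])
for th in (-25.5,-55.5,-85.5):
    a=np.radians(th); print(th,pix(f,[*(D+.024*np.array([np.cos(a),np.sin(a)])),.074]).round(1))
g=cv2.inRange(cv2.cvtColor(im,40),(45,80,40),(85,255,255));n,l,st,ce=cv2.connectedComponentsWithStats(g)
for i in range(1,n):
    if st[i,4]>100: print('btn',ce[i],st[i,4],dep(f,*ce[i]).round(4))
E
```

```text
t 10.73 pos [0.5577 0.0277 0.201 ] xhead 49.3 r 94.2 off 24.3 F [-1.  -1.  -0.6] ycol [-0.003 -0.    -1.   ]
-25.5 [393.2 199.8]
-55.5 [394.  186.9]
-85.5 [401.4 175.5]
btn [313.22065728 131.74178404] 426 [ 0.5222 -0.0152  0.0691]
```

View pics/w4.png

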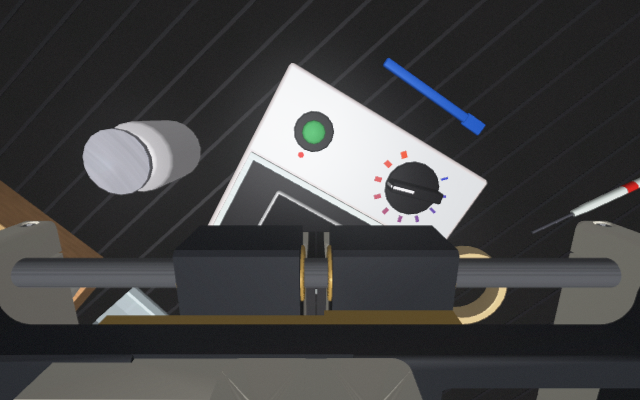

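View pics/s4.png

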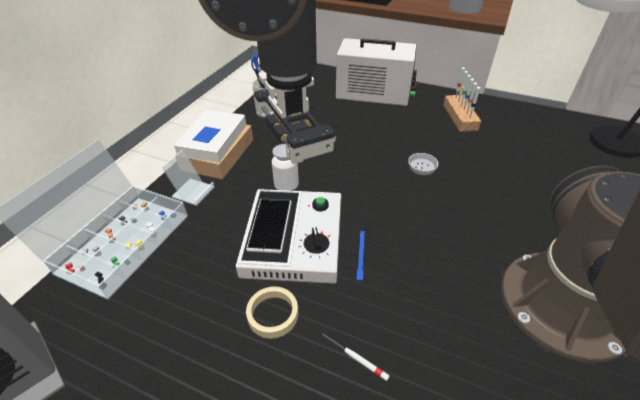

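The pointer is at about (390,186), which fits position 7. The button is back up at z 0.069, and everything else is where it was.

```bash
python3 -c "
from station import arm
print(arm.job_done())"
```

```text
the job is handed in; nothing more can be done
None
```

The dial is four clicks further clockwise, the start button has been pressed and has sprung back, and the job is handed in, at about 11 s on the robot's clock.

- **Dial:** I pushed the pointer bar with the shut fingertips from position 3 to position 7, checking with the wrist camera after each click. The last click ran ahead of the finger into its rest by itself. In a picture just before the press the pointer fitted position 7 closely, and in the last picture it was still there.
- **Button:** I pressed it straight down until it met a hard stop about 5–6 mm below its top, still above its collar. The wrist force peaked at 27 N in the final row of the press, well over the roughly 5 N it needs but under the 40 N limit. By depth its top afterwards read 0.0691 m, against 0.068–0.069 m before the press.
- **Bench:** The arm ended 13 cm clear above the deck, touching nothing. The phone, tape, pump, spudger, driver and dish looked unmoved in the last side view.

One disagreement: at the start the two fixed cameras placed the button about 1 cm apart. I used the wrist camera instead; its view of the button and dial agreed with the stated 113 mm spacing.

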